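# Roll the lying vial onto the viewing line

### The arm

A 6-joint arm with a two-finger parallel gripper is mounted at the origin on a cart in front of the work surface, level with it; the furniture and walls round the work are solid. World frame = base frame: x ahead of the robot, y to its left, z up, the work surface at z = 0. Lengths are in m, angles in rad, forces in N, time in s.
With the tool pointing down it reaches from about 0.325 to 0.9 m from the base axis. Payload 6.1 kg.
Tool frame: the origin (TCP) lies at the very end of the fingers, on their centre line; the grasp point (between the pads) lies 19 mm behind it (env.grasp_offset is the distance from the TCP to the grasp point, in m); z points along the fingers, y is the direction in which the jaws open and shut (so a half turn about z gives the same grasp; the last joint's range is limited). The gripper opens to 87 mm and grips with 3 to 60 N. Pads are 19 mm wide; open, the fingers measure 117 mm over their backs; the gripper's body (75 mm by 190 mm) begins 51 mm behind the grasp point.
Start: joints at [-1.384, 0.22, 1.526, -0, 1.395, -0.126], TCP at [0.192, -0.595, 0.223] pointing down, gripper open.
Joint ranges: [-2.98, 2.98], [-0.91, 2.08], [0.09, 2.57], [-1.24, 4.39], [0.2, 2.65], [-2.68, 2.68]. Speed limits (rad/s): [2.57, 2.57, 3.01, 3.14, 3.14, 3.14].

### API

Orientations are given as [roll, pitch, yaw] about the fixed x, y, z axes, in that order (R = Rz(yaw) Ry(pitch) Rx(roll)).
In Python, from plant import monitor, cams, ticket, env gives the robot as it stands.
- The arm moves only by the tool step_arm, never from a script. Its arguments are lists of equal length, an entry for each row: "linear": the shift along the tool's x, y, z in units of 10 cm (1.0 is 10 cm), a list of three; "twist": the turn about the tool's z in units of 360 degrees (1.0 is 360 degrees); "fingers": the opening, from 0 (shut) to 1 (fully open). A call has 1 to 8 rows; each row shifts and turns the pose as measured when the row begins, along the tool's axes as they then stand; what a row does not reach is not made up. A row lasts 1/10 s, in which the tool goes at most 50 mm and 8.59 degrees, less where a joint would pass 70% of its speed; a pose out of reach is approached as far as the arm can. A call with a number of a shift or a turn outside -1 to 1 is refused whole. A call with a gripper value outside its range is refused whole. The fingers move at their own pace and stop on an object; "squeeze" is the grip in N (left out, the last holds). Time passes only in rows, so rows that do not move let the fingers close. It gives the time, the measured TCP pose, the force and the opening at its end, in the units of the state.
- monitor.get_state(): the state, without advancing time (a new reading comes with each control period).
- cams.read_camera(name): name is "side" or "top" or "wrist"; returns (picture, depth): 400x640x3 uint8, red, green, blue; 400x640 float32, m along the optical axis (not along the pixel's ray), 0 where there is no reading.
- cams.camera_model(name): a dict with "K" (3x3 intrinsics, pixels), "distortion" ([k1, k2, p1, p2, k3] as OpenCV has them; the pictures are not rectified), "R" (3x3) and "t" (3): a world point X has camera coordinates R X + t. Camera axes: x right, y down, z forward; pixel columns grow to the right and rows downward; lengths in m; the calibration is good to about 2 mm. A picture is of the moment at which its call begins: read the wrist's pose just before it. camera_model takes no time and is no camera call; for the wrist camera it gives the pose at the moment of the call.
- ticket.finish_job(): hands the job in, once; it reports no verdict.
Trained networks look in the newest picture that a camera, given by its name, has taken for a name from the list of things; names that differ only in an ending like _2 or _b are one class to them, and where a whole thing is asked for, a point or a joint stands for the part that bears it (a point fixed in the world has none). Each returns a list of dicts, best first, with "p" (0 to 1); they miss things now and then, are a little off and sometimes report something else, mostly with a low value. They report only what shows in the picture. A call takes as long as a camera call. They do not tell look-alikes from the thing itself.
- cams.silhouettes(camera, thing): "region" (400x640 bool, what is visible of it) and "box" ([left, top, right, bottom] in pixels, round what is visible of it).
- cams.landmark_of(camera, thing): "point" ([row, column] in pixels: a listed point, or the origin of a listed thing).
The state is a dict: "time": time; "joint_positions": joint angles; "joint_velocities": joint speeds; "tau": joint torques, N m; "tool_pos": TCP position; "tcp_rot": TCP orientation; "wrist_force": force on the tool from outside, world axes, zero at the start; "moment": the same for the moment, N m; "gripper_width": opening from 0.0 (shut) to 1.0 (fully open).
Only numpy, scipy, OpenCV 4.12 (cv2) and the standard library are available. Lean on these libraries where they do the work, as an engineer would, in place of code of your own. Each camera call takes 0.05 s, during which the arm holds its last target. There are 200 camera calls.

### The job

One sample vial lies on its side on the grey viewing board. Without picking it up, push its top sideways with your fingertips, keeping them at its upper half and not pressing hard on the glass, so that it rolls along the board and comes to rest centred over the single black line and parallel with it, not over the double line. Then take the hand away; leave everything else where it stands.

Things in the scene. Friction and masses are not known exactly. Their poses are not given: they have to be found in the camera images.
- vial: The only lying vial, on the board: glass cylinder, 25 mm diameter, 50 mm long with its screw cap, about 20 g. Origin on the axis at the glass bottom; z runs along the cylinder to the cap; x and y turn as it rolls (x points down at the start). Its axis is 12.5 mm, its top 25 mm above the board. Starts between the lines, within 7 degrees of parallel. Under a fingertip resting lightly (a few N) on its top it moves half as far as the tip; let go at rest, it stays.
- vial_center (a point): The middle of the lying vial, on its axis, half way along its length.
- board: Fixed grey viewing board, 150 mm (its x) by 300 mm (its y) and 8 mm thick, lying flat on the bench; origin at the centre of its underside, z up, top face 8 mm above the origin. A metal lip at each short end rises 4 mm above the top face. Its yaw varies within 18 degrees. On the bench to its right stands a tall box-shaped instrument.
- single_line: The goal: ONE black line 3 mm wide and 116 mm long, flush on the board's top face. Origin at its middle, on that face; its x axis runs along the line, parallel to the board's x; its y axis points across it, along the board. It lies 35 to 65 mm to the left or to the right of the vial.
- double_line: A pair of parallel black lines 10 mm apart, 3 mm wide and 116 mm long, flush on the board's top face, on the other side of the vial; not the goal. Axes as for the single line.
- standing_vial_a: Bystander to leave alone: upright glass sample vial with screw cap, 25 mm diameter x 50 mm, on the bench beyond the board's far edge. Origin at the centre of its underside.
- standing_vial_b: Bystander to leave alone: upright glass sample vial with screw cap, 25 mm diameter x 50 mm, on the bench beyond the board's far edge. Origin at the centre of its underside.
- weigh_bottle: Bystander to leave alone: small glass weighing bottle with knobbed stopper, 38 mm diameter x 53 mm, on the bench beyond the board's far edge. Origin at the centre of its underside.
- stopper_big: Bystander to leave alone: rubber stopper, 32 mm diameter x 26 mm, standing on the bench beyond the board's far edge. Origin at the centre of its underside.
- stopper_small: Bystander to leave alone: rubber stopper, 26 mm diameter x 24 mm, standing on the bench in front of the board's near edge. Origin at the centre of its underside.
- petri_dish: Bystander to leave alone: round flat dish, 67 mm diameter x 16 mm, on the bench in front of the board's near edge. Origin at the centre of its underside.
Things that resemble listed ones, but are neither listed nor needed, are in the scene too. Leave any blue or yellow look-alike of the vial alone.

How it is judged:
On the way:
1. the vial has rolled (not slid) through more than about 125 degrees, on the board (angle between vial's own x axis and vertical below 0.94 rad and z of vial_center in the frame of board below 0.026 m).
At the end, for the whole second after the job is handed in: The vial lies at rest on the board, its middle within 6 mm of the single line measured across the line and within 50 mm of the line's middle measured along it, its axis within 0.2 rad (11 degrees) of the line's direction (y of vial_center in the frame of single_line between -0.006 and 0.006 m and x of vial_center in the frame of single_line between -0.05 and 0.05 m and angle between the z axis of vial and the x axis of single_line, either way round below 0.2 rad and z of vial_center in the frame of board between 0.0175 and 0.0235 m and linear speed of vial below 0.01 m/s and angular speed of vial below 0.5 rad/s); the robot touches nothing.
It fails at once if the vial is lifted more than 10 mm off the board or stood up (z of vial_center in the frame of board above 0.0305 m or angle between vial's own z axis and vertical below 1 rad or angle between vial's own z axis and vertical above 2.14 rad).
It fails at once if the vial falls off the board (z of vial_center in the frame of board below 0.0145 m).
It fails at once if the fingers push the vial low at its side (fingertips under about 8 mm above the board) instead of at its top (contact force between the fingers and vial above 0.3 N and z of the grasp point in the frame of board below 0.035 m).
It fails at once if the vial is pressed with more than 40 N (contact force between the arm and vial above 40 N).
It fails at once if a bystander is moved more than 15 mm (distance of any of standing_vial_a, standing_vial_b, weigh_bottle, stopper_big, stopper_small, petri_dish from where it was at the start of the episode above 0.015 m).
It also fails if it takes over 51 s, if anything falls off the work surface, if the arm or the gripper's body presses on something with over 40 N, if the wrist force passes 120 N, or if a joint passes its speed limit or range.

## Working session

There is one attempt and no reset: what is moved stays moved. The work goes in short steps, Python scripts to look and compute and a tool call to move; the robot and the scene stay as the last step left them, time stands still between calls to the robot, and variables do not carry over. Pictures are saved under pics/ and viewed, about 8 in all and at most 12, crops included, and the job is handed in when it is done.

Besides the shell and the picture viewer there is one more tool, called in YAML: its name, and indented under it one key for each argument. step_arm: Moves the arm, as the interface text tells. Shifts and turns lie within -1 to 1; 1 stands for 10 cm of shift or 360 degrees of turn. Its arguments: {"type":"object","properties":{"linear":{"type":"array"},"twist":{"type":"array"},"fingers":{"type":"array"},"squeeze":{"type":"number"}},"required":["linear","twist","fingers"]}

```bash
mkdir -p pics; cat > h.py <<'E'
import numpy as np, cv2
from plant import monitor, cams, ticket, env
def ray(name,pts):
    m=cams.camera_model(name);K=np.array(m["K"]);d=np.array(m["distortion"]);R=np.array(m["R"]);t=np.array(m["t"])
    u=cv2.undistortPoints(np.array(pts,float).reshape(-1,1,2),K,d).reshape(-1,2)
    D=np.c_[u,np.ones(len(u))]@R
    return -R.T@t,D
def onz(name,pts,z):  # pts (col,row)
    C,D=ray(name,pts); return C+D*((z-C[2])/D[:,2])[:,None]
def save(img,f): cv2.imwrite(f,img[...,::-1])
E
python3 - <<'E'
from h import *
s=monitor.get_state();print(s)
a,da=cams.read_camera("top");b,_=cams.read_camera("side")
save(a,"pics/top.png");save(b,"pics/side.png")
np.savez("top.npz",a=a,d=da)
for n in ["vial","board","single_line","double_line"]:
    for r in cams.silhouettes("top",n)[:3]:
        c=np.argwhere(r["region"]).mean(0);print(n,r["p"],r["box"],c)
for n in ["vial_center","vial","single_line","double_line","board"]:
    for r in cams.landmark_of("top",n)[:3]:
        p=r["point"];print(n,r["p"],p,onz("top",[[p[1],p[0]]],0.008 if "l" in n[:7] and "vial" not in n else .0205))
E
```

```text
{'time': 0.0, 'joint_positions': array([-1.38410852e+00,  2.21229488e-01,  1.52761011e+00, -1.87714504e-05,
        1.39470899e+00, -1.26111190e-01]), 'joint_velocities': array([-0.00017737, -0.00024601, -0.0017826 , -0.00224354, -0.00232818,
       -0.00017013]), 'tau': array([ 1.13667379e-04, -4.94612074e+01, -3.87379611e+01,  7.00172572e-02,
        5.71498973e-02, -1.50518149e-04]), 'tool_pos': array([ 0.19219357, -0.59405865,  0.22143571]), 'tcp_rot': array([-3.13964993e+00, -2.27683009e-04,  3.12802084e-01]), 'wrist_force': array([-0.37469687, -0.31937564,  0.0712872 ]), 'moment': array([-0.00041701, -0.02075119,  0.00755502]), 'gripper_width': 0.9996681637742543}
vial 0.85 [198.2, 202.5, 226.0, 220.5] [212.13015873 211.45714286]
vial 0.69 [417.0, 187.2, 443.9, 206.9] [196.44333333 430.56      ]
vial 0.67 [316.0, 186.5, 331.3, 209.3] [198.16045845 323.3008596 ]
board 0.79 [246.5, 160.6, 400.5, 247.4] [202.18208042 320.01145105]
single_line 0.51 [339.4, 175.4, 343.5, 229.1] [210.14285714 342.92857143]
single_line 0.16 [261.0, 132.1, 278.8, 155.7] [142.27302632 268.58223684]
vial_center 0.9 [197.3, 431.1] [[ 0.55813965 -0.08261857  0.0205    ]]
vial_center 0.8 [268.3, 223.7] [[0.41264743 0.31088214 0.0205    ]]
vial_center 0.76 [210.7, 209.5] [[0.52116102 0.34240414 0.0205    ]]
vial 0.91 [202.1, 419.2] [[ 0.5482468  -0.05973679  0.0205    ]]
vial 0.83 [211.6, 320.1] [[0.52491283 0.13077745 0.0205    ]]
vial 0.74 [213.3, 195.5] [[0.51550618 0.36877809 0.0205    ]]
single_line 0.65 [200.8, 340.9] [[0.54780423 0.09035052 0.008     ]]
double_line 0.56 [200.5, 291.1] [[0.54583267 0.1874454  0.008     ]]
double_line 0.32 [136.8, 300.9] [[0.67215066 0.1717693  0.008     ]]
board 0.89 [203.1, 319.3] [[0.54124395 0.13270762 0.0205    ]]
board 0.69 [145.0, 377.6] [[0.65750639 0.02206818 0.0205    ]]
```

View pics/top.png

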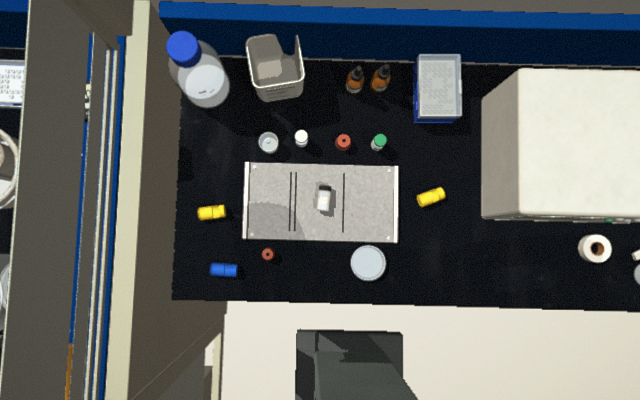

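View pics/side.png

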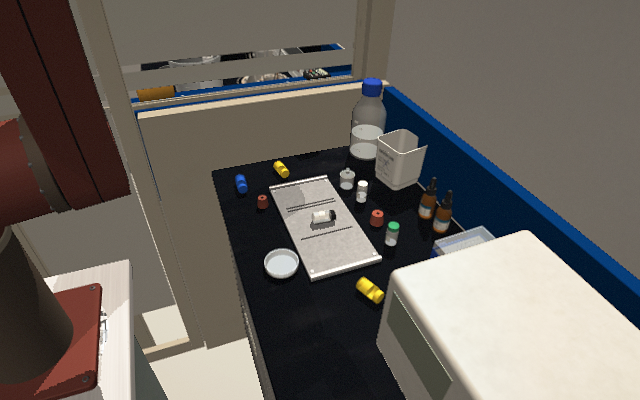

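The clear lying vial is at about (324,198) px on the board, with the single line to its right at column 343 and the double line to its left at columns 291–296. The yellow ones at (211,212) and (431,197) and the blue one at (224,270) are look-alikes off the board. I'll move the wrist camera over the board, staying clear of the instrument.

step_arm:
  linear:
    - [0.29,-0.4,-0.05]
    - [0.29,-0.4,-0.05]
    - [0.29,-0.4,-0.05]
    - [0.29,-0.4,-0.05]
    - [0.29,-0.4,-0.05]
    - [0.29,-0.4,-0.05]
    - [0.29,-0.4,-0.05]
    - [0.29,-0.4,-0.05]
  twist: [0,0,0,0,0,0,0,0]
  fingers: [0,0,0,0,0,0,0,0]
  squeeze: 10

```text
time: 1.35
tool_pos: [0.3138, -0.2172, 0.2598]
tcp_rot: [-3.138, -0.002, 0.302]
wrist_force: [1.6, -0.1, -0.1]
gripper_width: 0.356
```

step_arm:
  linear:
    - [0.3,-0.3,0]
    - [0.3,-0.3,0]
    - [0.3,-0.3,0]
    - [0.28,-0.33,0]
    - [0.26,-0.35,0]
    - [0.24,-0.35,0]
    - [0.24,-0.35,0]
    - [0.2,-0.35,0]
  twist: [0.006,0.006,0.006,0.006,0.006,0.006,0.006,0.006]
  fingers: [0,0,0,0,0,0,0,0]

```text
time: 2.15
tool_pos: [0.485, 0.0931, 0.2661]
tcp_rot: [3.139, -0.014, -0.01]
wrist_force: [0.2, -1.3, 0.4]
gripper_width: 0.006
```

```bash
python3 - <<'E'
from h import *
s=monitor.get_state();print(s["tool_pos"],s["tcp_rot"])
a,d=cams.read_camera("wrist");save(a,"pics/w1.png")
np.savez("w1.npz",a=a,d=d,**{k:np.array(v) for k,v in cams.camera_model("wrist").items()})
for n in ["vial","board","single_line","double_line"]:
    for r in cams.silhouettes("wrist",n)[:3]:
        g=np.argwhere(r["region"])[:,::-1].astype(float)
        c,sz,_=cv2.minAreaRect(g.astype(np.float32))[:3]
        z=.008 if "line" in n or n=="board" else .0205
        P=onz("wrist",g,z)[:,:2];v=np.linalg.svd(P-P.mean(0),full_matrices=False)[2][0]
        print(n,r["p"],r["box"],P.mean(0),np.degrees(np.arctan2(v[1],v[0])))
for n in ["vial_center","vial","single_line","double_line"]:
    for r in cams.landmark_of("wrist",n)[:2]:
        p=r["point"];print(n,r["p"],p,onz("wrist",[[p[1],p[0]]],0.008 if "line" in n else .0205))
E
```

```text
[0.48504528 0.09314105 0.26609202] [ 3.13926488 -0.01426025 -0.01035179]
vial 0.89 [284.6, 105.3, 301.6, 147.4] [0.55224988 0.12736865] 176.16807109313453
vial 0.84 [430.6, 99.0, 473.6, 133.6] [ 0.56313929 -0.07860733] -65.3751888522259
vial 0.72 [118.4, 138.2, 161.6, 165.8] [0.51911363 0.3366967 ] 99.11362248178982
board 0.9 [172.9, 69.9, 402.9, 188.9] [0.54740542 0.1293856 ] 90.46279513569964
board 0.22 [185.3, 23.2, 221.6, 61.0] [0.6585234  0.23931297] -124.80194036272952
single_line 0.66 [236.7, 14.8, 265.3, 47.9] [0.66947389 0.17321113] -143.29575257833937
single_line 0.45 [319.5, 100.4, 330.0, 139.3] [0.55315817 0.08475273] -179.94831711967322
double_line 0.64 [243.0, 92.2, 252.2, 169.8] [0.52849845 0.18228015] 179.96397662039416
vial_center 0.87 [226.1, 168.9] [[0.41398648 0.30273143 0.0205    ]]
vial_center 0.86 [117.8, 444.6] [[ 0.55978546 -0.07746173  0.0205    ]]
vial 0.93 [124.8, 432.0] [[ 0.55088786 -0.0618582   0.0205    ]]
vial 0.89 [145.5, 297.6] [[0.52542694 0.11571997 0.0205    ]]
single_line 0.66 [131.3, 319.2] [[0.5434901  0.08657881 0.008     ]]
double_line 0.67 [131.5, 247.8] [[0.5444835  0.18360269 0.008     ]]
```

View pics/w1.png

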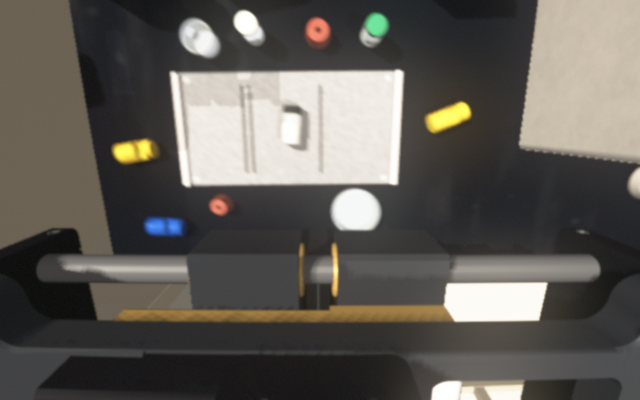

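```bash
cat >> h.py <<'E'
def rect(img,name,z,x0=.47,x1=.63,y0=.04,y1=.22,res=.0005,m=None):
    # rows: x decreasing, cols: y decreasing
    m=m or cams.camera_model(name)
    xs=np.arange(x1,x0,-res);ys=np.arange(y1,y0,-res)
    X,Y=np.meshgrid(xs,ys,indexing="ij")
    P=np.stack([X,Y,0*X+z],-1).reshape(-1,3)
    R=np.array(m["R"]);rv=cv2.Rodrigues(R)[0]
    p=cv2.projectPoints(P,rv,np.array(m["t"]),np.array(m["K"]),np.array(m["distortion"]))[0].reshape(len(xs),len(ys),2).astype(np.float32)
    return cv2.remap(img,p[...,0],p[...,1],cv2.INTER_CUBIC),xs,ys
def line(img,name,ya,yb,xr,m=None):
    g,xs,ys=rect(img,name,.008,m=m);g=g.mean(2).astype(float)
    q=[]
    J=(ys>ya)&(ys<yb)
    for i in np.where((xs>xr[0])&(xs<xr[1]))[0]:
        w=g[i,J];b=np.median(w);w=np.clip(b-w-0.3*(b-w.min()),0,None);q.append((xs[i],(w*ys[J]).sum()/w.sum()))
    q=np.array(q);c=np.polyfit(q[:,0],q[:,1],1);r=q[:,1]-np.polyval(c,q[:,0]);k=abs(r)<2*np.median(abs(r))+1e-4
    return np.polyfit(q[k,0],q[k,1],1),r[k].std()
E
python3 - <<'E'
from h import *
w=np.load("w1.npz");m={k:w[k] for k in ["K","distortion","R","t"]}
t=np.load("top.npz")["a"]
print(cams.camera_model("wrist")["t"],m["t"], "cam pos",-m["R"].T@m["t"])
for n,a,mm in (("wrist",w["a"],m),("top",t,None)):
    c,r=line(a,n,.072,.103,(.495,.59),mm);print(n,"line y at .55",np.polyval(c,.55),"slope",c[0],r)
g1,_,_=rect(w["a"],"wrist",.0205,m=m);g2,_,_=rect(t,"top",.0205)
for g in(g1,g2):
    for k in range(0,360,40):cv2.line(g,(k,0),(k,5),(255,0,0),1)
save(cv2.resize(np.hstack([g1,g2]),None,fx=1.1,fy=1.1),"pics/r1.png")
E
```

```text
[0.09408633 0.42979653 0.54993601] [0.10271535 0.43326828 0.54934844] cam pos [0.55397545 0.09717872 0.42862927]
wrist line y at .55 0.09415005275562875 slope 0.0009997802875094054 0.0001892795091974207
top line y at .55 0.08751857736566651 slope 0.015953492471637215 0.0017854300486947158
```

View pics/r1.png

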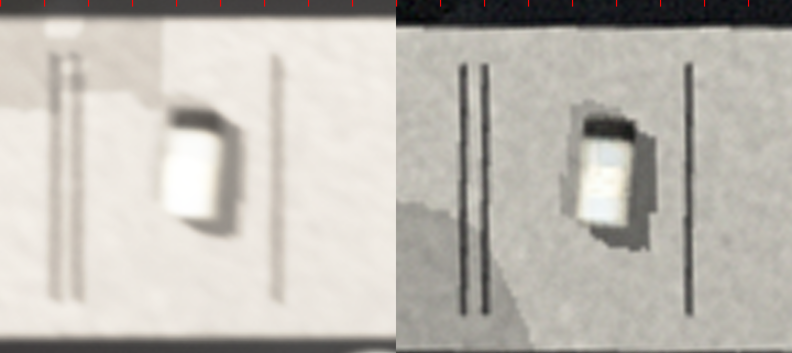

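```bash
cat >> h.py <<'E'
def measure(ya=.072,yb=.103,xr=(.50,.59),tag=None,cs=("wrist","top")):
    s=monitor.get_state();print("t",round(s["time"],2),"tcp",s["tool_pos"].round(4),s["tcp_rot"].round(4),"F",s["wrist_force"].round(2))
    for n in cs:
        m=cams.camera_model(n);a,_=cams.read_camera(n)
        c,r=line(a,n,ya,yb,xr,m);yl=np.polyval(c,.55)
        print(n,"line y %.4f slope %.3f res %.4f"%(yl,c[0],r))
        if tag: save(rect(a,n,.0205,m=m)[0],f"pics/{tag}_{n}.png")
        for q in cams.silhouettes(n,"vial"):
            g=np.argwhere(q["region"])[:,::-1].astype(np.float32)
            C=np.array(m["R"]);
            P=onz(n,g,.0205)[:,:2]
            if abs(P.mean(0)-[.55,.12]).max()>.08 or len(P)<20: continue
            (cx,cy),(w,h),an=cv2.minAreaRect((P*1000).astype(np.float32))
            v=np.linalg.svd(P-P.mean(0),full_matrices=False)[2][0]
            print("  vial p",q["p"],"mean",P.mean(0).round(4),"rect",round(cx,1),round(cy,1),round(w,1),round(h,1),"ang %.1f"%an,"yaw %.1f"%np.degrees(np.arctan(v[1]/v[0])),"off",(P.mean(0)[1]-yl).round(4))
E
python3 - <<'E'
from h import *
measure()
E
```

```text
t 2.6 tcp [0.4841 0.09   0.266 ] [ 3.1391 -0.0136 -0.0111] F [-0.28  0.03  0.34]
wrist line y 0.0883 slope 0.030 res 0.0030
  vial p 0.76 mean [0.5529 0.125 ] rect 552.8 125.7 27.5 49.9 ang 88.6 yaw -3.4 off 0.0367
top line y 0.0866 slope 0.057 res 0.0003
```

step_arm:
  linear:
    - [0.11,-0.07,0.3]
    - [0.11,-0.07,0.3]
    - [0.11,-0.07,0.3]
    - [0.11,-0.07,0.3]
    - [0.11,-0.07,0.3]
    - [0.11,-0.07,0.3]
    - [0,0,0]
  twist: [0,0,0,0,0,0,0]
  fingers: [0,0,0,0,0,0,0]

```text
time: 3.5
tool_pos: [0.5588, 0.1299, 0.0847]
tcp_rot: [3.139, -0.022, -0.015]
wrist_force: [-0.5, 0.1, -0.9]
gripper_width: 0.005
```

step_arm:
  linear:
    - [0,0,0]
    - [0,0,0]
  twist: [0,0]
  fingers: [0,0]

```text
time: 3.7
tool_pos: [0.5587, 0.1293, 0.0858]
tcp_rot: [3.139, -0.022, -0.015]
wrist_force: [-0.6, -0.2, 0.8]
gripper_width: 0.004
```

```bash
python3 - <<'E'
from h import *
measure()
a,_=cams.read_camera("wrist");b,_=cams.read_camera("side")
save(np.hstack([cv2.resize(a[:300],(400,188)),cv2.resize(b[170:290,240:400],(400,300))[56:244]]),"pics/w2.png")
E
```

```text
t 3.7 tcp [0.5587 0.1293 0.0858] [ 3.1389 -0.0217 -0.0153] F [-0.61 -0.19  0.8 ]
wrist line y 0.0903 slope -0.125 res 0.0013
  vial p 0.71 mean [0.5633 0.1242] rect 563.1 124.3 25.3 33.5 ang 88.7 yaw -9.2 off 0.0339
top line y 0.0834 slope -0.069 res 0.0028
```

View pics/w2.png

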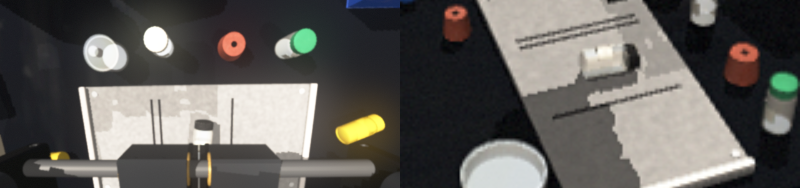

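step_arm:
  linear:
    - [-0.02,-0.01,0.14]
    - [-0.02,-0.01,0.14]
    - [-0.02,-0.01,0.12]
    - [0,0,0.02]
    - [0,0,0]
  twist: [0,0,0,0,0]
  fingers: [0,0,0,0,0]

```text
time: 4.5
tool_pos: [0.5531, 0.1327, 0.04]
tcp_rot: [3.139, -0.023, -0.015]
wrist_force: [-0.4, 0.0, 0.5]
gripper_width: -0.001
```

step_arm:
  linear:
    - [0,0,0.02]
    - [0,0,0]
  twist: [0,0]
  fingers: [0,0]

```text
time: 4.7
tool_pos: [0.5529, 0.1327, 0.0374]
tcp_rot: [3.139, -0.022, -0.015]
wrist_force: [-0.0, -0.3, 0.5]
gripper_width: 0.008
```

step_arm:
  linear:
    - [0,0,0.02]
    - [0,0,0.01]
  twist: [0,0]
  fingers: [0,0]

```text
time: 4.9
tool_pos: [0.5538, 0.1328, 0.035]
tcp_rot: [3.139, -0.023, -0.015]
wrist_force: [-0.2, -0.7, -0.5]
gripper_width: 0.007
```

step_arm:
  linear:
    - [0,0,0.01]
  twist: [0]
  fingers: [0]

```text
time: 5.0
tool_pos: [0.5541, 0.1328, 0.0343]
tcp_rot: [3.139, -0.024, -0.015]
wrist_force: [0.7, -0.3, 0.3]
gripper_width: 0.004
```

step_arm:
  linear:
    - [0,0,0.015]
  twist: [0]
  fingers: [0]

```text
time: 5.1
tool_pos: [0.5544, 0.1328, 0.033]
tcp_rot: [3.139, -0.025, -0.015]
wrist_force: [-0.2, -0.9, 1.1]
gripper_width: 0.007
```

step_arm:
  linear:
    - [0,0,0.015]
  twist: [0]
  fingers: [0]

```text
time: 5.2
tool_pos: [0.5548, 0.133, 0.0323]
tcp_rot: [3.14, -0.025, -0.015]
wrist_force: [-5.5, 1.6, 13.4]
gripper_width: 0.005
```

step_arm:
  linear:
    - [0,0.04,0]
    - [0,0.04,0.003]
  twist: [0,0]
  fingers: [0,0]

```text
time: 5.4
tool_pos: [0.5546, 0.126, 0.0333]
tcp_rot: [3.141, -0.025, -0.015]
wrist_force: [-1.8, 1.3, 3.9]
gripper_width: 0.004
```

step_arm:
  linear:
    - [0,0.04,0.003]
    - [0,0.04,0.003]
  twist: [0,0]
  fingers: [0,0]

```text
time: 5.6
tool_pos: [0.5541, 0.1178, 0.0333]
tcp_rot: [3.141, -0.024, -0.014]
wrist_force: [-4.5, 1.0, 6.2]
gripper_width: 0.009
```

step_arm:
  linear:
    - [0,0.04,0.003]
    - [0,0.04,0.003]
    - [0,0.04,0.003]
  twist: [0,0,0]
  fingers: [0,0,0]

```text
time: 5.9
tool_pos: [0.5532, 0.105, 0.0332]
tcp_rot: [3.141, -0.022, -0.015]
wrist_force: [-3.7, 0.2, 5.7]
gripper_width: 0.006
```

```bash
cat > sm.py <<'E'
from h import *
import sys
s=monitor.get_state();print("t",round(s["time"],2),"tcp",s["tool_pos"].round(4),s["wrist_force"].round(1))
a,_=cams.read_camera("side")
for n,z in (("vial",.0205),):
    for q in cams.silhouettes("side",n):
        g=np.argwhere(q["region"])[:,::-1].astype(float);P=onz("side",g,z)[:,:2]
        if abs(P.mean(0)-[.55,.12]).max()<.08: print(q["p"],len(g),P.mean(0).round(4))
for n in("vial_center","single_line"):
    for q in cams.landmark_of("side",n):
        p=onz("side",[q["point"][::-1]],.0205 if n[0]=="v" else .008)[0]
        if abs(p[:2]-[.55,.12]).max()<.1: print(n,q["p"],p.round(4))
lc,r=line(a,"side",.078,.10,(.50,.60));print("line",np.polyval(lc,.55),lc[0],r)
save(cv2.resize(a[170:290,240:400],(640,480),interpolation=cv2.INTER_CUBIC),"pics/%s.png"%sys.argv[1])
save(cv2.resize(rect(a,"side",.008)[0],None,fx=1.5,fy=1.5),"pics/%s_r.png"%sys.argv[1])
E
python3 sm.py s3
```

```text
t 5.9 tcp [0.5532 0.105  0.0332] [-3.7  0.2  5.7]
0.5 150 [0.5422 0.1077]
vial_center 0.71 [0.5569 0.1147 0.0205]
single_line 0.46 [0.5447 0.0876 0.008 ]
line 0.08727929772067729 0.0007888700129762025 0.000577234592713625
```

View pics/s3.png

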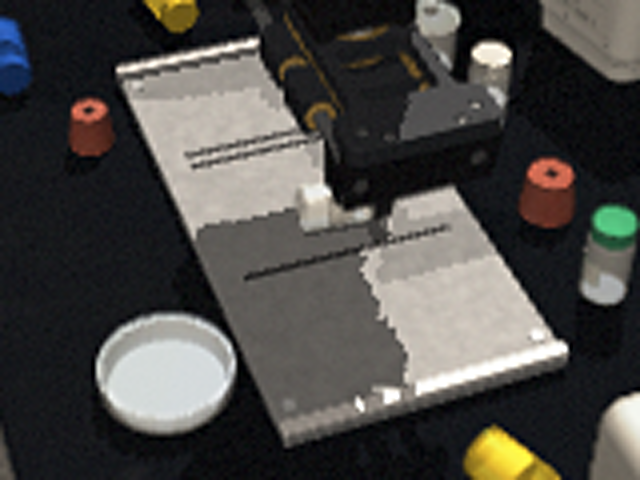

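step_arm:
  linear:
    - [0,0,-0.03]
    - [0,0,-0.25]
    - [0,-0.14,-0.25]
    - [0,0,0]
    - [0,0,0]
    - [0,0,0]
  twist: [0,0,0,0,0,0]
  fingers: [0,0,0,0,0,0]

```text
time: 6.7
tool_pos: [0.5518, 0.1171, 0.085]
tcp_rot: [3.14, -0.021, -0.016]
wrist_force: [0.3, -0.5, -0.5]
gripper_width: 0.003
```

```bash
python3 sm.py s4; python3 -c "
from h import *
measure(ya=.075,yb=.097)"
```

```text
t 6.7 tcp [0.5518 0.1171 0.085 ] [ 0.3 -0.5 -0.5]
0.84 313 [0.5501 0.1124]
vial_center 0.72 [0.5514 0.1184 0.0205]
vial_center 0.37 [0.5307 0.1135 0.0205]
single_line 0.5 [0.5464 0.0952 0.008 ]
line 0.08796118077181836 -0.008829276258904784 0.0011460835486145746
t 6.9 tcp [0.5512 0.1171 0.0845] [ 3.1398 -0.0194 -0.0162] F [ 0.35 -0.46 -0.14]
wrist line y 0.0863 slope -0.011 res 0.0010
  vial p 0.62 mean [0.5589 0.1099] rect 559.1 109.6 25.2 39.3 ang 88.8 yaw -3.3 off 0.0236
top line y 0.0853 slope -0.026 res 0.0025
```

View pics/s4.png

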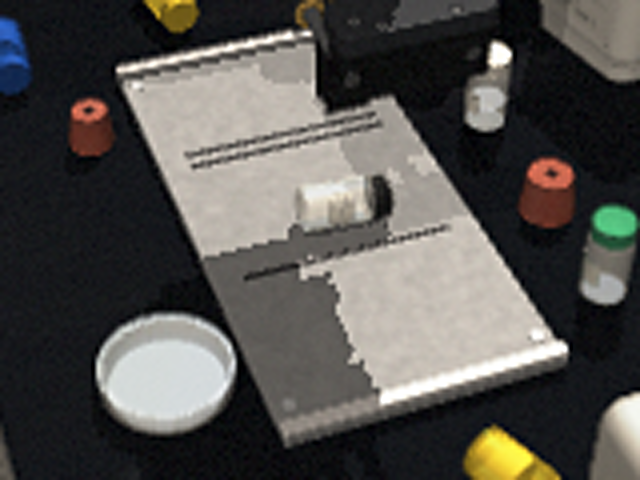

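step_arm:
  linear:
    - [0,0,0.2]
    - [0,0,0.2]
    - [0,0,0.08]
    - [0,0,0.01]
    - [0,0,0]
  twist: [0,0,0,0,0]
  fingers: [0,0,0,0,0]

```text
time: 7.6
tool_pos: [0.554, 0.1172, 0.0359]
tcp_rot: [3.14, -0.023, -0.016]
wrist_force: [-0.1, 0.0, 0.0]
gripper_width: 0.004
```

step_arm:
  linear:
    - [0,0,0.01]
  twist: [0]
  fingers: [0]

```text
time: 7.7
tool_pos: [0.5545, 0.1172, 0.0356]
tcp_rot: [3.14, -0.024, -0.016]
wrist_force: [0.6, 0.4, -0.2]
gripper_width: 0.008
```

step_arm:
  linear:
    - [0,0,0.015]
    - [-0.01,0,0.008]
  twist: [0,0]
  fingers: [0,0]

```text
time: 7.9
tool_pos: [0.5548, 0.1174, 0.0347]
tcp_rot: [3.14, -0.026, -0.016]
wrist_force: [0.6, -0.0, -0.1]
gripper_width: 0.005
```

step_arm:
  linear:
    - [0,0,0.008]
  twist: [0]
  fingers: [0]

```text
time: 8.0
tool_pos: [0.555, 0.1174, 0.0343]
tcp_rot: [3.14, -0.027, -0.016]
wrist_force: [0.4, 0.6, -0.0]
gripper_width: 0.004
```

step_arm:
  linear:
    - [0,0,0.015]
  twist: [0]
  fingers: [0]

```text
time: 8.1
tool_pos: [0.5553, 0.1174, 0.0331]
tcp_rot: [3.141, -0.028, -0.016]
wrist_force: [-0.3, 0.6, 2.5]
gripper_width: 0.006
```

step_arm:
  linear:
    - [0,0,0.01]
  twist: [0]
  fingers: [0]

```text
time: 8.2
tool_pos: [0.5556, 0.1176, 0.0328]
tcp_rot: [3.141, -0.028, -0.016]
wrist_force: [-2.7, 1.2, 8.4]
gripper_width: 0.008
```

Contact made. Stroke 2: move the tip 28 mm.

step_arm:
  linear:
    - [0,0.04,0.001]
    - [0,0.04,0.003]
    - [0,0.04,0.003]
    - [0,0.04,0.003]
  twist: [0,0,0,0]
  fingers: [0,0,0,0]

```text
time: 8.6
tool_pos: [0.5546, 0.1021, 0.0333]
tcp_rot: [-3.141, -0.026, -0.015]
wrist_force: [-3.1, 0.2, 5.0]
gripper_width: 0.008
```

step_arm:
  linear:
    - [0,0.04,0.003]
    - [0,0.04,0.003]
    - [0,0.035,0.003]
  twist: [0,0,0]
  fingers: [0,0,0]

```text
time: 8.9
tool_pos: [0.5537, 0.09, 0.0332]
tcp_rot: [-3.141, -0.024, -0.015]
wrist_force: [-2.5, 0.6, 3.3]
gripper_width: 0.005
```

step_arm:
  linear:
    - [0,0,-0.03]
    - [0,0,-0.25]
    - [0,-0.13,-0.25]
    - [0,0,0]
    - [0,0,0]
    - [0,0,0]
  twist: [0,0,0,0,0,0]
  fingers: [0,0,0,0,0,0]

```text
time: 9.5
tool_pos: [0.5521, 0.1018, 0.0852]
tcp_rot: [3.141, -0.024, -0.016]
wrist_force: [1.2, 0.3, 0.2]
gripper_width: 0.007
```

```bash
python3 sm.py s5; python3 -c "
from h import *
measure(ya=.075,yb=.097)"
```

```text
t 9.5 tcp [0.5521 0.1018 0.0852] [1.2 0.3 0.2]
0.54 274 [0.55   0.0972]
vial_center 0.83 [0.5544 0.105  0.0205]
vial_center 0.51 [0.5386 0.1619 0.0205]
single_line 0.59 [0.5531 0.0981 0.008 ]
line 0.08818221338890514 0.017185980080547912 0.0005758496887250601
t 9.7 tcp [0.5515 0.1018 0.0847] [ 3.1412 -0.0218 -0.0166] F [-0.15 -0.63  0.39]
wrist line y 0.0853 slope -0.024 res 0.0057
  vial p 0.84 mean [0.5584 0.0956] rect 558.4 95.7 25.7 37.1 ang 88.7 yaw -8.6 off 0.0103
top line y 0.0849 slope -0.029 res 0.0023
```

View pics/s5.png

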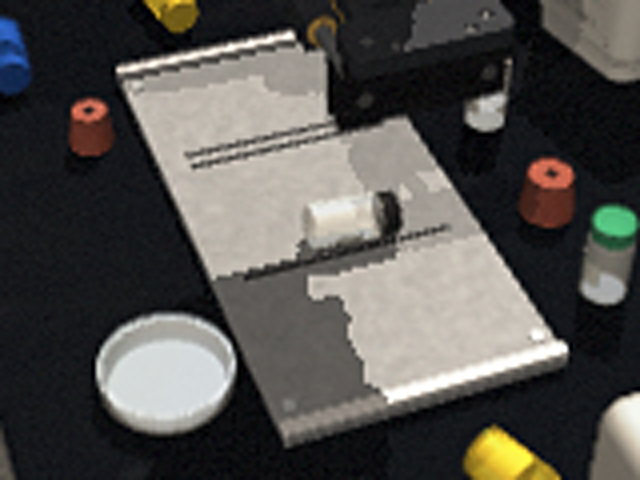

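step_arm:
  linear:
    - [0,0,0.2]
    - [0,0,0.2]
    - [0,0,0.09]
    - [0,0,0.01]
    - [0,0,0]
  twist: [0,0,0,0,0]
  fingers: [0,0,0,0,0]

```text
time: 10.4
tool_pos: [0.5544, 0.1018, 0.035]
tcp_rot: [3.141, -0.025, -0.017]
wrist_force: [-0.1, -0.2, 0.6]
gripper_width: 0.007
```

step_arm:
  linear:
    - [0,0,0.01]
  twist: [0]
  fingers: [0]

```text
time: 10.5
tool_pos: [0.5549, 0.1018, 0.0347]
tcp_rot: [3.141, -0.026, -0.017]
wrist_force: [-0.7, -0.5, -0.4]
gripper_width: 0.004
```

step_arm:
  linear:
    - [0,0,0.008]
  twist: [0]
  fingers: [0]

```text
time: 10.6
tool_pos: [0.5555, 0.1019, 0.0346]
tcp_rot: [3.142, -0.027, -0.017]
wrist_force: [-0.1, -0.1, -0.2]
gripper_width: 0.004
```

step_arm:
  linear:
    - [0,0,0.008]
  twist: [0]
  fingers: [0]

```text
time: 10.7
tool_pos: [0.5561, 0.1019, 0.0345]
tcp_rot: [-3.142, -0.028, -0.017]
wrist_force: [-0.1, 0.3, 0.1]
gripper_width: 0.006
```

step_arm:
  linear:
    - [-0.01,0,0.015]
  twist: [0]
  fingers: [0]

```text
time: 10.8
tool_pos: [0.5557, 0.1019, 0.0335]
tcp_rot: [-3.141, -0.03, -0.017]
wrist_force: [0.0, 0.4, 0.2]
gripper_width: 0.004
```

step_arm:
  linear:
    - [0,0,0.013]
  twist: [0]
  fingers: [0]

```text
time: 10.9
tool_pos: [0.5561, 0.1021, 0.033]
tcp_rot: [-3.141, -0.03, -0.017]
wrist_force: [-3.3, 1.1, 9.6]
gripper_width: 0.007
```

step_arm:
  linear:
    - [0,0.04,0.001]
    - [0,0.04,0.003]
    - [0,0.04,0.003]
    - [0,0.04,0.003]
  twist: [0,0,0,0]
  fingers: [0,0,0,0]

```text
time: 11.3
tool_pos: [0.5554, 0.0861, 0.0333]
tcp_rot: [-3.141, -0.03, -0.016]
wrist_force: [-3.3, 0.9, 6.9]
gripper_width: 0.005
```

step_arm:
  linear:
    - [0,0.04,0.003]
    - [0,0,0]
    - [0,0,-0.03]
  twist: [0,0,0]
  fingers: [0,0,0]

```text
time: 11.6
tool_pos: [0.5545, 0.0808, 0.036]
tcp_rot: [-3.141, -0.028, -0.017]
wrist_force: [0.1, -0.8, -0.5]
gripper_width: 0.002
```

step_arm:
  linear:
    - [-0.1,0,-0.3]
    - [-0.2,0,-0.4]
    - [-0.25,0,-0.4]
    - [-0.25,0,-0.4]
    - [0,0,0]
    - [0,0,0]
    - [0,0,0]
  twist: [0,0,0,0,0,0,0]
  fingers: [0,0,0,0,0,0,0]

```text
time: 12.3
tool_pos: [0.4685, 0.081, 0.188]
tcp_rot: [-3.141, -0.03, -0.018]
wrist_force: [0.0, 0.2, -0.5]
gripper_width: 0.005
```

```bash
python3 sm.py s6; python3 - <<'E'
from h import *
measure(ya=.075,yb=.097,tag="m6")
a=cv2.imread("pics/m6_wrist.png");b=cv2.imread("pics/m6_top.png");c=cv2.imread("pics/s6.png")
c=cv2.resize(c,(0,0),fx=2/3,fy=2/3)[:320]
cv2.imwrite("pics/m6.png",cv2.resize(np.hstack([a[:320],c]),None,fx=1,fy=1))
# line from its two ends, wrist picture: profile at rows beyond the vial
w,_=cams.read_camera("wrist")
for xr in((.492,.512),(.585,.60)):
    cc,r=line(w,"wrist",.075,.10,xr);print(xr,np.polyval(cc,np.mean(xr)),r)
E
```

```text
t 12.3 tcp [0.4685 0.081  0.188 ] [ 0.   0.2 -0.5]
0.77 319 [0.5499 0.0864]
vial_center 0.84 [0.556  0.0868 0.0205]
line 0.08406219160760807 0.0006213726108602905 0.0033458355964166918
t 12.5 tcp [0.4676 0.081  0.1866] [-3.1413 -0.0267 -0.018 ] F [ 0.21 -0.01 -0.68]
wrist line y 0.0817 slope -0.015 res 0.0048
  vial p 0.92 mean [0.5509 0.0857] rect 550.3 85.7 25.2 51.8 ang 88.3 yaw -3.9 off 0.0039
top line y 0.0842 slope 0.090 res 0.0029
  vial p 0.81 mean [0.5579 0.0846] rect 556.3 85.4 38.7 23.2 ang 1.1 yaw 8.3 off 0.0004
(0.492, 0.512) 0.08559454596339444 4.05301993678373e-05
(0.585, 0.6) 0.08577396162103867 4.0025244113394054e-05
```

View pics/m6.png

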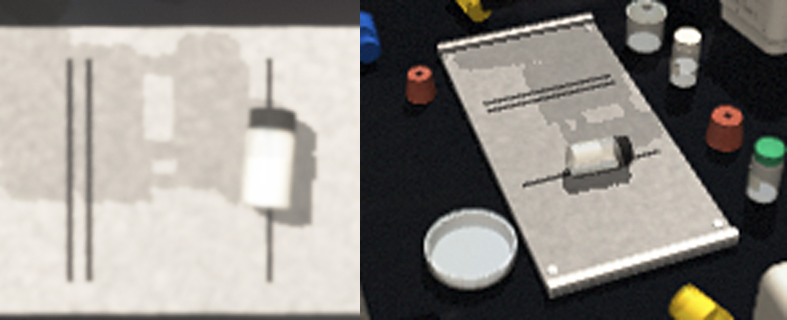

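The wrist view shows the line at column 269 and the vial spanning columns 245–294, so it is centred. Measured y is 0.0857 m for both.

```bash
python3 -c "
from h import *
print(ticket.finish_job())"
```

```text
the job is handed in; nothing more can be done
None
```

The vial now lies over the single line, and I've handed the job in; no verdict came back. I rolled it there with the closed fingertips resting on its top, in three strokes at mostly 3–8 N (highest reading about 13 N). It travelled about 38 mm, which is roughly 175° of rolling, and the hand then moved up and away.

**Last check, wrist camera:** the vial's middle and both visible ends of the line are at y ≈ 0.0857 m. Its axis is about 4° off the line; the limit is 11°.

**Other cameras:**
- **Side camera:** it puts the vial at y = 0.0864 m, against the line at about 0.087–0.088 m measured earlier.
- **Top camera:** it puts the vial at y = 0.085 m, but its 8° axis angle looks unreliable because its outline was too short.
- **Automatic line fits:** with the vial covering the middle of the line, these gave scattered values (0.082–0.084 m). I relied on the line's uncovered ends instead.

The last side picture shows no sign that the bystanders in it moved. I did not measure their positions. The clock read about 12.7 s at hand-in, well under the 51 s limit.

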